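# Take a pile of trimmer parts apart into the kit nests

### The job

Take the pile of hair trimmer parts apart from the top down and lay each part in the nest of its own colour: the steel blade head in the grey nest, the orange battery pack in the orange one, the blue front cover in the blue one and the black rear shell in the black one. Each part must end lying right way up and flat on the nest's floor inside the rim, lengthwise in it (either end first). Set the parts down rather than drop them, let go of them all, and leave the screw bin and the finished trimmer where they are.

Things in the scene. Friction and masses are not known exactly. Their poses are not given: they have to be found in the camera images.
- rear_shell: Black rear shell of a hair trimmer, a solid block with stepped ends, 140 long x 56 wide x 26 mm high, 0.11 to 0.23 kg, flat top; lies loose on the bench at the bottom of the pile, its length within 0.3 rad of world x. Origin at the centre of its underside, x along its length, z up.
- front_cover: Blue front cover, a solid block with stepped ends, 112 long x 50 wide x 22 mm high, 0.05 to 0.1 kg, flat top; lies loose along the rear shell, on top of it, so that the black ends stick out. Origin at the centre of its underside, x along its length, z up.
- battery_pack: Orange battery pack, two cells side by side, solid 76 long x 40 wide x 20 mm high, 0.04 to 0.09 kg; lies loose along the front cover, on top of it. Origin at the centre of its underside, x along its length, z up.
- blade_head: Steel blade head on a grey base, solid 46 long x 36 wide x 20 mm high, teeth at its +x end, 0.035 to 0.07 kg; lies loose on the battery pack at the top of the pile (pile 88 mm high). Origin at the centre of its underside, x along its length, z up.
- black_nest: Black shallow plastic kit nest fixed to the bench, its long side within 0.3 rad of world x, 170 x 86 mm outside, 160 x 76 mm inside, for the rear shell. The largest nest. Flat floor 3 mm above the bench, rim 5 mm wide and 4 mm higher than the floor (7 mm above the bench). Origin at its centre on the bench, x along its length, z up.
- blue_nest: Blue shallow plastic kit nest fixed to the bench, its long side within 0.3 rad of world x, 142 x 80 mm outside, 132 x 70 mm inside, for the front cover. Flat floor 3 mm above the bench, rim 5 mm wide and 4 mm higher than the floor (7 mm above the bench). Origin at its centre on the bench, x along its length, z up.
- orange_nest: Orange shallow plastic kit nest fixed to the bench, its long side within 0.3 rad of world x, 106 x 70 mm outside, 96 x 60 mm inside, for the battery pack. Flat floor 3 mm above the bench, rim 5 mm wide and 4 mm higher than the floor (7 mm above the bench). Origin at its centre on the bench, x along its length, z up.
- grey_nest: Grey shallow plastic kit nest fixed to the bench, its long side within 0.3 rad of world x, 76 x 66 mm outside, 66 x 56 mm inside, for the blade head. The smallest nest. Flat floor 3 mm above the bench, rim 5 mm wide and 4 mm higher than the floor (7 mm above the bench). Origin at its centre on the bench, x along its length, z up.
- screw_bin: Bystander: white open bin of screws, 90 x 60 x 32 mm high, 0.35 kg, loose in the row among the nests. Origin at the centre of its underside.
- finished_trimmer: Bystander: finished blue and black trimmer lying across the far side of the work, about 140 x 42 x 30 mm high, 0.22 kg, loose. Origin at the centre of its underside, x along its length.

How it is judged:
By the outcome, as a careful person would: the job done as asked, in the order asked, and still so for the second after the job is handed in, with the robot touching nothing.
It also fails if it takes over 141 s, if anything falls off the work surface, if the arm or the gripper's body presses on something with over 40 N, if the wrist force passes 120 N, or if a joint passes its speed limit or range.

### The arm

A 6-joint arm with a two-finger parallel gripper is mounted at the origin on the work surface. World frame = base frame: x ahead of the robot, y to its left, z up, the work surface at z = 0. Lengths are in m, angles in rad, forces in N, time in s.
With the tool pointing down it reaches from about 0.35 to 0.775 m from the base axis. Payload 5.5 kg.
Tool frame: the origin (TCP) lies where the fingers leave the gripper's body, on its centre line; the fingertips stand env.tip_reach ahead of it and the grasp point (between the pads) lies 54 mm ahead of it (env.tip_reach is the distance from the TCP to the fingertips, in m); z points along the fingers, y is the line along which they close (so a half turn about z gives the same grasp; the last joint's range is limited). The gripper opens to 85 mm and grips with 20 to 120 N. Pads are 22 mm wide; open, the fingers measure 114 mm over their backs; the gripper's body (76 mm by 85 mm) begins 54 mm behind the grasp point. The pads swing forward as they close: fully open they stand 13 mm farther back than shut.
Start: joints at [0.965, 0.313, 0.046, 1.304, 0, 1.431], TCP at [0.258, 0.514, 0.304] pointing down, gripper open.
Joint ranges: [-2.76, 2.76], [-0.86, 1.69], [-1.03, 1.26], [-2.2, 2.34], [-1.47, 1.5], [-3.14, 3.14]. Speed limits (rad/s): [2.57, 2.57, 3.14, 3.14, 3.14, 3.14].

### API

Orientations are given as a unit quaternion [w, x, y, z].
In Python, from workcell import status, optics, hand_in, env gives the robot as it stands.
- The arm moves only by the shell command python3 -m handwheel 'ROWS' [FORCE]. ROWS is a JSON object whose one key "deltas" holds a list of rows, each a list of 5 numbers: the opening, from -1 (shut) to 1 (fully open), then the shift along the tool's x, y, z in units of 40 mm (1.0 is 40 mm), then the turn about the tool's z in units of 10 degrees (1.0 is 10 degrees). In form: {"deltas": [[jaw, x, y, z, roll], ...]}. A call has 1 to 20 rows; each row shifts and turns the commanded pose from where the row before left it, along the tool's axes as they then stand; what a row does not reach is not made up. A row lasts 1/8 s, in which the tool goes at most 62.5 mm and 10.7 degrees, less where a joint would pass 70% of its speed; a pose out of reach is approached as far as the arm can. A call is refused whole if a number of a shift passes 1 or a number of a turn 1, either way. A call with a gripper value outside its range is refused whole. The fingers move at their own pace and stop on an object; FORCE is the grip in N (left out, the last holds). Time passes only in rows, so rows that do not move let the fingers close. It gives the time, the measured TCP pose, the force, the opening and the grip force at its end, in the units of the state.
- status.get_state(): the state, without advancing time (a new reading comes with each control period).
- optics.read_camera(name): name is "scene" or "side" or "wrist"; returns a dict with "frame" (420x560x3 uint8, red, green, blue), "depth" (420x560 float32, m along the optical axis (not along the pixel's ray), 0 where there is no reading), "vfov" (degrees; the focal length in pixels is half the picture's height over the tangent of half this angle, whatever the lens; pixels are square), "cx", "cy" (the principal point, pixels), "origin" and "attitude" of the camera in the world. Camera axes: x right, y down, z forward; pixel columns grow to the right and rows downward; lengths in m; the calibration is good to about 2 mm. A picture is of the moment at which its call begins.
- hand_in(): hands the job in; it is judged then, once.
The state is a dict: "clock": time; "joint_pos": joint angles; "qvel": joint speeds; "tau": joint torques, N m; "tcp_pos": TCP position; "orientation": TCP orientation; "wrist_force": force on the tool from outside, world axes, zero at the start; "ft_torque": the same for the moment, N m; "finger_gap": finger opening in m; "grip_force": force on a finger pad.
Only numpy, scipy, OpenCV 4.12 (cv2) and the standard library are available. Lean on these libraries where they do the work, as an engineer would, in place of code of your own. Each camera call takes 0.05 s, during which the arm holds its last target. There are 200 camera calls.

## Working session

There is one attempt and no reset: what is moved stays moved. The work goes in short steps, Python scripts to look and compute and a shell command to move; the robot and the scene stay as the last step left them, time stands still between calls to the robot, and variables do not carry over. Pictures are saved under pics/ and viewed, at most 14 in all, crops included, and the job is handed in when it is done.

```bash
ls; mkdir -p pics; python3 - <<'E'
from workcell import status, optics, env
import cv2,numpy as np
s=status.get_state(); print({k:np.round(v,3).tolist() for k,v in s.items()}); print(env.tip_reach)
for n in("scene","side"):
    c=optics.read_camera(n); print(n,c["vfov"],c["cx"],c["cy"],c["origin"],c["attitude"],(c["depth"]>0).mean())
    cv2.imwrite(f"pics/{n}0.png",c["frame"][:,:,::-1]); np.savez(f"{n}0.npz",**c)
E
```

```text
pics
{'clock': 0.0, 'joint_pos': [0.965, 0.314, 0.045, 1.304, -0.0, 1.431], 'qvel': [-0.001, 0.0, 0.001, 0.0, 0.001, -0.0], 'tau': [0.001, -48.062, 29.854, 0.019, 0.0, -0.0], 'tcp_pos': [0.258, 0.513, 0.303], 'orientation': [-0.0, 0.231, 0.973, -0.001], 'wrist_force': [-0.545, -0.358, 0.673], 'ft_torque': [-0.007, -0.059, 0.031], 'grip_force': 0.0, 'finger_gap': 0.086}
0.0726
scene 54.378857334520376 284.79479457085694 210.96221760312406 [1.3746432  0.34477756 0.61563658] [-0.25687844  0.48069156  0.7391948  -0.39565154] 0.9959311224489796
side 49.311481552674934 274.9459656476944 203.62081774259772 [ 0.0769984  -0.87797668  0.61517513] [-0.49925821  0.81891787 -0.24398059  0.14348596] 0.9961267006802721
```

View pics/scene0.png

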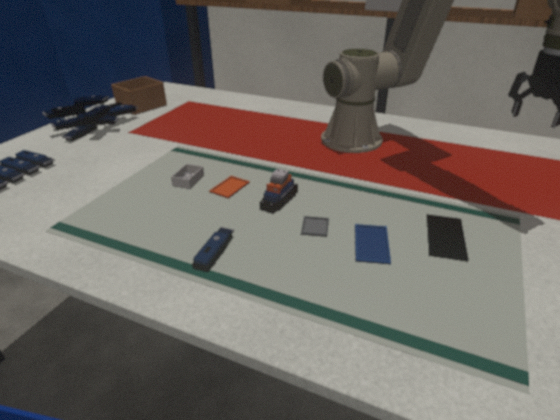

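View pics/side0.png

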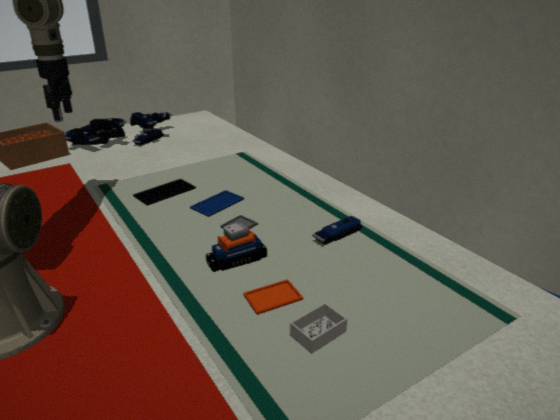

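Scene view: bin (188,176), orange nest (230,186), pile (279,190), grey nest (315,226), blue nest (372,243), black nest (446,236), trimmer (213,248). The side view agrees, with the pile at (238,245) and the grey nest just behind it.

```bash
cat > h.py <<'E'
import numpy as np,cv2
from scipy.spatial.transform import Rotation as R
def rot(q): return R.from_quat(np.r_[q[1:],q[0]]).as_matrix()
def cast(c,uv,z):
    f=210/np.tan(np.radians(float(c["vfov"]))/2); uv=np.atleast_2d(uv).astype(float)
    d=np.c_[(uv[:,0]-c["cx"])/f,(uv[:,1]-c["cy"])/f,np.ones(len(uv))]@rot(c["attitude"]).T
    o=np.asarray(c["origin"]); return (o+d*((z-o[2])/d[:,2])[:,None])[:,:2]
def cloud(c):
    f=210/np.tan(np.radians(float(c["vfov"]))/2); v,u=np.mgrid[:420,:560]; D=c["depth"]
    P=np.stack([(u-c["cx"])/f*D,(v-c["cy"])/f*D,D],-1)
    return P@rot(c["attitude"]).T+np.asarray(c["origin"])
def masks(c):
    H=cv2.cvtColor(c["frame"],cv2.COLOR_RGB2HSV); h,s,v=H[...,0].astype(int),H[...,1].astype(int),H[...,2].astype(int)
    return dict(orange=(s>120)&((h<25))&(v>60),blue=(h>100)&(h<130)&(s>110)&(v>35),black=(v<45)&(s<150),grey=(s<60)&(v>50)&(v<130))
def rect(xy):
    (cx,cy),(w,h),a=cv2.minAreaRect(np.asarray(xy,np.float32)*1000)
    if w<h: w,h,a=h,w,a+90
    a=(a+90)%180-90
    return np.round([cx,cy,w,h,a],1).tolist()
def blobs(c,m,z,minpx=60,lo=(.3,-.5),hi=(.85,.6)):
    """components of mask within world window, as rectangles (mm,deg) on plane z"""
    m=cv2.morphologyEx(m.astype(np.uint8),cv2.MORPH_OPEN,np.ones((2,2)))
    n,l,st,ce=cv2.connectedComponentsWithStats(m); out=[]
    for i in range(1,n):
        if st[i,4]<minpx: continue
        v,u=np.nonzero(l==i); xy=cast(c,np.c_[u,v],z)
        if (xy.mean(0)>lo).all() and (xy.mean(0)<hi).all(): out.append((ce[i].round().tolist(),int(st[i,4]),rect(xy)))
    return out
E
python3 - <<'E'
from h import *
for n in("scene","side"):
    c=dict(np.load(f"{n}0.npz")); P=cloud(c)
    for k,m in masks(c).items():
        for b in blobs(c,m,.007): print(n,k,b)
    up=(P[...,2]>.015)&(P[...,2]<.15)
    for b in blobs(c,up,.03): print(n,"up",b)
    for z in(.026,.048,.068,.088):
        m=(abs(P[...,2]-z)<.004)&(abs(P[...,1])<.3)&(P[...,0]>.3)&(P[...,0]<.8)
        n_,l,st,ce=cv2.connectedComponentsWithStats(m.astype(np.uint8))
        for i in range(1,n_):
            if st[i,4]>15: print(n,z,ce[i].round(),st[i,4],rect(P[l==i][:,:2]))
E
```

```text
scene orange ([230.0, 187.0], 410, [489.6, -224.1, 102.9, 67.9, -6.7])
scene orange ([276.0, 187.0], 100, [436.1, -100.1, 55.5, 44.9, 3.2])
scene blue ([373.0, 245.0], 1031, [584.9, 223.1, 132.2, 72.8, 16.6])
scene black ([279.0, 203.0], 236, [489.1, -50.9, 148.2, 50.7, -20.1])
scene black ([447.0, 238.0], 1259, [484.5, 382.8, 162.2, 79.0, 9.8])
scene grey ([244.0, 167.0], 64, [359.0, -249.1, 114.2, 11.7, 89.8])
scene grey ([188.0, 177.0], 593, [487.4, -373.4, 144.3, 93.7, 6.9])
scene grey ([280.0, 178.0], 146, [371.7, -116.9, 85.3, 48.7, 5.7])
scene grey ([281.0, 197.0], 294, [461.6, -73.0, 217.5, 94.3, -4.8])
scene grey ([511.0, 219.0], 836, [319.1, 510.1, 177.0, 100.6, 63.0])
scene grey ([447.0, 239.0], 355, [483.3, 382.8, 184.6, 90.9, 9.5])
scene grey ([316.0, 227.0], 550, [575.2, 74.7, 88.7, 68.0, 16.0])
scene grey ([224.0, 245.0], 187, [746.7, -97.4, 163.7, 51.8, 24.9])
scene grey ([372.0, 263.0], 69, [655.6, 240.8, 73.3, 7.1, -74.4])
scene up ([187.0, 174.0], 356, [508.7, -356.4, 119.1, 78.6, 5.4])
scene up ([279.0, 190.0], 944, [471.4, -68.6, 219.5, 89.8, 9.2])
scene up ([213
[... 1437 characters left out ...]
side grey ([419.0, 289.0], 89, [745.8, -389.7, 70.7, 18.4, 26.0])
side grey ([226.0, 371.0], 1025, [304.9, -303.7, 345.8, 16.3, 90.0])
side grey ([219.0, 325.0], 62, [350.5, -252.2, 46.3, 15.8, 89.4])
side up ([337.0, 229.0], 545, [742.5, -129.1, 147.7, 49.4, 4.7])
side up ([236.0, 246.0], 1573, [482.6, -41.8, 159.2, 142.1, 86.2])
side up ([319.0, 325.0], 853, [490.9, -377.3, 101.5, 71.9, 6.1])
side 0.026 [335. 228.] 321 [743.7, -114.4, 112.1, 41.4, 4.7]
side 0.026 [233. 255.] 287 [482.7, -76.3, 142.0, 52.2, -13.4]
side 0.048 [234. 246.] 254 [485.3, -72.0, 113.2, 46.9, -7.6]
side 0.068 [234. 237.] 158 [486.1, -68.2, 77.4, 40.9, -1.5]
side 0.088 [234. 228.] 158 [486.4, -65.4, 46.5, 38.7, 2.3]
```

```bash
python3 - <<'E'
from h import *
from workcell import status, optics
c=optics.read_camera("wrist"); s=status.get_state()
T=rot(s["orientation"]); print(c["vfov"],c["cx"],c["cy"],T.T@(np.asarray(c["origin"])-s["tcp_pos"]),T.T@rot(c["attitude"]))
for n in("scene","side"):
    c=dict(np.load(f"{n}0.npz")); P=cloud(c); M=masks(c)
    for nm,uv in dict(scene=dict(orange=(230,187),blue=(373,245),grey=(316,227),black=(447,238)),side=dict(orange=(273,297),blue=(218,204),grey=(239,225),black=(166,192)))[n].items():
        print(n,nm,P[uv[1],uv[0]].round(4),cast(c,uv,.003).round(4))
E
python3 -m handwheel '{"deltas":[[1,0,0,0,-1],[1,0,0,0,-1],[1,0,0,0,-0.67],[1,-0.8,-1,0,0],[1,-0.8,-1,0,0],[1,-0.8,-1,0,0],[1,-0.8,-1,0,0],[1,-0.8,-1,0,0],[1,-0.8,-1,0,0]]}'
```

```text
58.979569189565964 283.00550497985876 207.8617108004639 [ 0.08230124 -0.00031552 -0.06985649] [[ 9.40583189e-05 -9.47783300e-01 -3.18915049e-01]
 [ 9.99999986e-01  4.50328436e-05  1.61099141e-04]
 [-1.38325424e-04 -3.18915059e-01  9.47783291e-01]]
scene orange [ 0.4865 -0.2272  0.0044] [[ 0.4844 -0.2286]]
scene blue [0.5871 0.2254 0.0052] [[0.5843 0.225 ]]
scene grey [0.5762 0.0762 0.0073] [[0.5706 0.0744]]
scene black [0.4864 0.3843 0.005 ] [[0.4835 0.3845]]
side orange [ 0.4812 -0.2355  0.0019] [[ 0.4804 -0.2367]]
side blue [0.5747 0.2069 0.0029] [[0.5746 0.2066]]
side grey [ 0.5012 -0.0601  0.0846] [[0.5665 0.0657]]
side black [0.4786 0.3709 0.0015] [[0.4777 0.3678]]
clock: 1.27
tcp_pos: [0.4511, 0.2724, 0.3037]
orientation: [-0.0, -0.0, 1.0, 0.0]
wrist_force: [0.3, 0.4, -0.6]
finger_gap: 0.0852
grip_force: 0.0
```

```bash
cat > snap.py <<'E'
import sys; from h import *
from workcell import optics
n=sys.argv[1]; cam=sys.argv[2] if len(sys.argv)>2 else "wrist"
c=optics.read_camera(cam); cv2.imwrite(f"pics/{n}.png",c["frame"][:,:,::-1]); np.savez(n+".npz",**c)
E
python3 snap.py w1
python3 -m handwheel '{"deltas":[[1,0,-1,0,0],[1,0,-1,0,0],[1,0,-1,0,0],[1,0,-1,0,0],[1,0,-1,0,0],[1,0,-1,0,0],[1,0,-1,0,0],[1,0,-1,0,0],[1,0,-0.45,0,0],[1,0,0,0,0]]}'
python3 snap.py w2; python3 - <<'E'
import cv2,numpy as np
cv2.imwrite("pics/w12.png",np.vstack([cv2.resize(cv2.imread(f"pics/w{i}.png"),(400,300)) for i in(1,2)]))
E
```

```text
clock: 2.58
tcp_pos: [0.4503, -0.0651, 0.3036]
orientation: [-0.0, 0.001, 1.0, 0.0]
wrist_force: [-0.3, 0.3, -0.2]
finger_gap: 0.0855
grip_force: 0.0
```

View pics/w12.png

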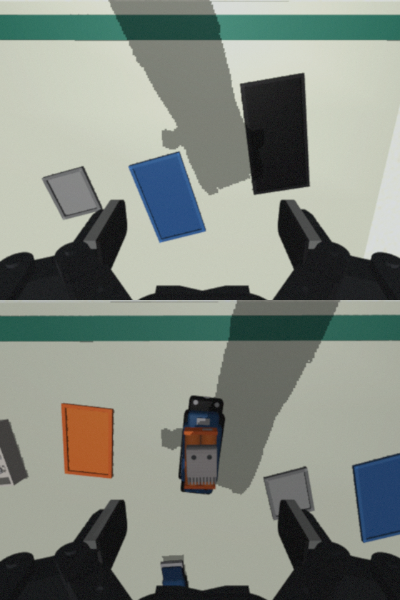

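The wrist views (400x300 panels) show the grey nest at (72,192), the blue at (167,195) and the black at (277,133) in the upper panel. In the lower one, the orange nest is at (87,140) and the pile at (202,145), with the blade head at its far end.

```bash
python3 - <<'E'
from h import *
for n in("w1","w2"):
    c=dict(np.load(f"{n}.npz")); P=cloud(c); M=masks(c)
    M["grey"]=(cv2.cvtColor(c["frame"],cv2.COLOR_RGB2HSV)[...,1]<22)&(c["frame"].max(2)<150)
    for k,m in M.items():
        if n=="w1" and k=="black": m=c["frame"].max(2)<50
        for b in blobs(c,m,.007,400): print(n,k,b)
    for z in(.026,.048,.068,.088):
        m=(abs(P[...,2]-z)<.005)&(abs(P[...,1]+.06)<.1)&(P[...,0]>.35)&(P[...,0]<.65)
        n_,l,st,ce=cv2.connectedComponentsWithStats(m.astype(np.uint8))
        for i in range(1,n_):
            if st[i,4]>100: v,u=np.nonzero(l==i); print(n,z,st[i,4],P[l==i][:,2].mean().round(4),rect(P[l==i][:,:2]),rect(cast(c,np.c_[u,v],z)))
E
```

```text
w1 blue ([236.0, 277.0], 8041, [577.6, 221.1, 142.1, 79.2, 16.4])
w1 black ([388.0, 188.0], 12860, [477.3, 380.6, 168.3, 84.7, 9.8])
w1 black ([98.0, 375.0], 13368, [679.3, 29.5, 243.1, 199.7, 90.0])
w1 black ([466.0, 375.0], 12870, [679.3, 512.1, 232.3, 199.7, 90.0])
w1 black ([284.0, 412.0], 2298, [765.1, 273.8, 219.1, 28.1, 90.0])
w1 grey ([228.0, 10.0], 2851, [307.7, 222.8, 129.2, 15.8, -90.0])
w1 grey ([280.0, 148.0], 17998, [445.9, 274.1, 242.5, 131.8, 15.5])
w1 grey ([369.0, 122.0], 1079, [409.3, 369.0, 86.9, 32.6, -80.4])
w1 grey ([111.0, 281.0], 5117, [587.1, 93.4, 145.1, 99.6, 30.6])
w1 grey ([427.0, 315.0], 1195, [620.9, 438.5, 112.6, 29.0, 26.7])
w2 orange ([123.0, 197.0], 6748, [482.4, -229.8, 106.5, 70.9, -6.8])
w2 orange ([281.0, 192.0], 1030, [472.9, -66.2, 48.1, 28.7, -85.3])
w2 blue ([288.0, 173.0], 902, [462.9, -52.8, 78.3, 45.4, 46.1])
w2 blue ([530.0, 277.0], 6474, [579.3, 212.8, 143.5, 66.7, 16.3])
w2 blue ([243.0, 388.0], 720, [727.8, -114.5, 40.8, 37.9, -0.5])
w2 black ([291.0, 153.0], 1107, [446.6, -60.8, 57.8, 56.8, -6.6])
w2 black ([466.0, 374.0], 12962, [6
[... 530 characters left out ...]
18.3, -229.1, 109.9, 26.4, -28.2])
w2 grey ([242.0, 367.0], 457, [697.1, -115.2, 42.7, 30.1, 89.8])
w2 0.026 1156 0.0253 [450.4, -62.7, 69.3, 56.0, -7.1] [449.6, -62.7, 68.7, 55.4, -7.0]
w2 0.026 151 0.0243 [497.4, -95.6, 65.9, 3.7, -3.9] [496.8, -95.4, 67.1, 3.5, -4.0]
w2 0.048 1560 0.0473 [478.0, -66.1, 94.8, 50.0, -3.9] [477.4, -66.1, 94.9, 49.3, -4.0]
w2 0.048 229 0.0475 [537.9, -70.7, 40.4, 11.0, 80.2] [537.1, -71.0, 40.0, 11.1, 78.0]
w2 0.068 884 0.067 [458.6, -66.6, 39.4, 21.5, -89.0] [457.8, -66.7, 39.2, 20.5, 89.9]
w2 0.068 371 0.0669 [507.6, -67.3, 38.7, 34.6, 87.2] [506.3, -67.4, 38.5, 36.3, 88.1]
w2 0.088 1858 0.0876 [486.9, -65.9, 44.8, 35.2, 0.9] [485.7, -65.8, 45.1, 34.6, 0.9]
```

```bash
python3 -m handwheel '{"deltas":[[1,-0.9,0,0,0],[1,0,0,1,0],[1,0,0,1,0],[1,0,0,1,0],[1,0,0,0.5,0],[1,0,0,0.49,0],[1,0,0,0,0],[-1,0,0,0,0],[-1,0,0,0,0],[-1,0,0,0,0],[-1,0,0,0,0],[-1,0,0,0,0],[-1,0,0,0,0],[-1,0,0,0,0],[-1,0,0,0,0]]}' 30; python3 -c "
import sys
from h import *
c=dict(np.load('w1.npz'));f=c['frame'].astype(int)
g=c['frame'][200:330,30:160]
g=cv2.resize(g,None,fx=4,fy=4); cv2.imwrite('pics/g.png',g[:,:,::-1]); print(f[270,95:115:4].tolist(),f[270,20:50:6].tolist())"; python3 snap.py s1 side
```

```text
clock: 4.5
tcp_pos: [0.4871, -0.0644, 0.1453]
orientation: [0.001, -0.0, 1.0, -0.0]
wrist_force: [-0.8, -0.4, 5.4]
finger_gap: 0.0351
grip_force: 31.6
[[132, 133, 132], [136, 136, 136], [134, 134, 134], [135, 133, 133], [135, 135, 134]] [[198, 202, 187], [198, 201, 186], [197, 201, 185], [199, 202, 187], [198, 201, 185]]
```

View pics/g.png

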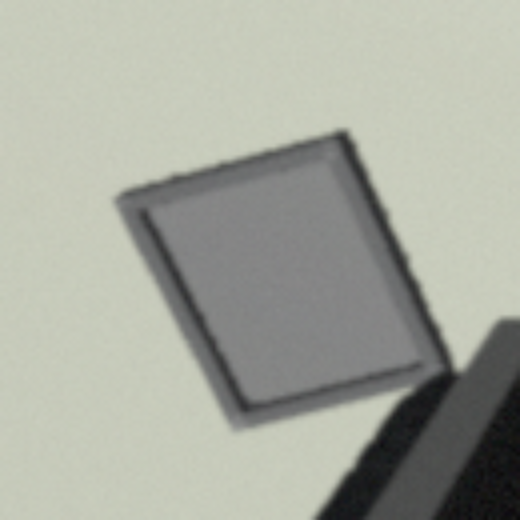

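The crop shows the grey nest clearly. Its rim corners are at about (115,198), (345,132), (450,372) and (237,430) in the x4 crop.

```bash
python3 - <<'E'
from h import *
c=dict(np.load('w1.npz'))
p=np.array([[117,198],[345,132],[450,372],[237,430]])/4.+[30,200]
q=cast(c,p,.007); print(q.round(4),q.mean(0),[np.degrees(np.arctan2(*(q[j]-q[i])[::-1])) for i,j in((1,2),(0,3))],np.linalg.norm(q-np.roll(q,1,0),axis=1),rect(q))
c=dict(np.load('s1.npz')); cv2.imwrite('pics/s1c.png',cv2.resize(c["frame"][190:290,180:300,::-1],None,fx=5,fy=5))
E
python3 -m handwheel '{"deltas":[[-1,0,0,-0.4,0],[-1,0,0,-0.6,0],[-1,0,0,-1,0],[-1,0,0,0,0]]}'; python3 snap.py w3
```

```text
[[0.5397 0.0301]
 [0.5204 0.0946]
 [0.5935 0.1138]
 [0.6125 0.0505]] [0.56654592 0.07226363] [np.float64(14.69635894345107), np.float64(15.632756548935868)] [0.07562434 0.06728076 0.07560728 0.06604586] [566.5, 72.6, 76.8, 67.3, 15.6]
clock: 5.05
tcp_pos: [0.4881, -0.0648, 0.2272]
orientation: [0.003, -0.0, 1.0, -0.001]
wrist_force: [-0.0, -1.4, -0.5]
finger_gap: 0.0351
grip_force: 30.8
```

View pics/s1c.png

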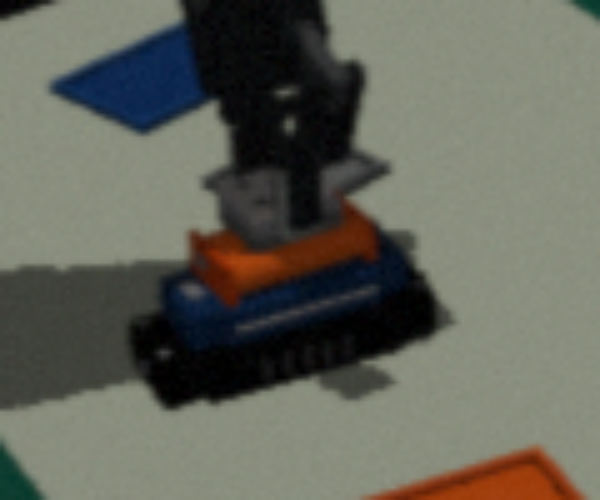

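```bash
python3 -m handwheel '{"deltas":[[-1,-0.5,0.85,0,0],[-1,-0.5,0.85,0,0],[-1,-0.5,0.86,0,0],[-1,-0.47,0.86,0,0],[-1,0,0,1,-0.77],[-1,0,0,1,-0.76],[-1,0,0,0.8,0],[-1,0,0,0.4,0],[-1,0,0,0.3,0],[-1,0,0,0,0]]}'
```

```text
clock: 6.35
tcp_pos: [0.565, 0.0726, 0.0838]
orientation: [-0.0, -0.133, 0.991, 0.0]
wrist_force: [0.4, 0.0, -0.2]
finger_gap: 0.0356
grip_force: 30.8
```

```bash
python3 - <<'E'
from h import *
from workcell import status
s=status.get_state();T=rot(s["orientation"]);print(np.round(s["tcp_pos"],4),T.round(3).tolist(),s["wrist_force"],(T.T@(np.array([.5665,.0724,.0803])-s["tcp_pos"])/.04).round(2))
c=dict(np.load('w3.npz')); P=cloud(c)
for z in(.026,.048,.068):
    m=(abs(P[...,2]-z)<.005)&(abs(P[...,1]+.06)<.1)&(P[...,0]>.35)&(P[...,0]<.65)
    n_,l,st,ce=cv2.connectedComponentsWithStats(m.astype(np.uint8))
    for i in range(1,n_):
        if st[i,4]>100: v,u=np.nonzero(l==i); print(z,st[i,4],P[l==i][:,2].mean().round(4),rect(cast(c,np.c_[u,v],z)))
E
```

```text
[0.565  0.0726 0.0838] [[-0.965, -0.264, -0.001], [-0.264, 0.965, 0.0], [0.001, 0.0, -1.0]] [ 0.40079788  0.00740381 -0.22454305] [-0.04 -0.01  0.09]
0.026 1910 0.0253 [446.4, -62.5, 61.1, 55.1, -6.7]
0.026 149 0.024 [493.4, -95.0, 51.8, 2.6, -4.9]
0.048 2657 0.0474 [470.7, -65.8, 80.3, 49.2, -4.0]
0.068 4103 0.0665 [474.3, -66.6, 52.9, 39.3, 0.0]
```

```bash
python3 -m handwheel '{"deltas":[[-1,0,0,0.06,0],[-1,0,0,0.02,0],[-1,0,0,0.02,0],[-1,0,0,0,0]]}'
```

```text
clock: 6.85
tcp_pos: [0.5653, 0.0726, 0.0806]
orientation: [0.0, -0.133, 0.991, -0.0]
wrist_force: [-0.3, -0.6, -1.9]
finger_gap: 0.0351
grip_force: 30.8
```

```bash
python3 -m handwheel '{"deltas":[[-1,0,0,0.03,0],[-1,0,0,0,0]]}'; python3 -m handwheel '{"deltas":[[-1,0,0,0.03,0],[-1,0,0,0,0]]}'
```

```text
clock: 7.1
tcp_pos: [0.5653, 0.0726, 0.0803]
orientation: [0.0, -0.133, 0.991, -0.0]
wrist_force: [-2.9, -0.7, 7.9]
finger_gap: 0.0354
grip_force: 31.7
clock: 7.35
tcp_pos: [0.5653, 0.0726, 0.0803]
orientation: [0.001, -0.133, 0.991, -0.0]
wrist_force: [-5.6, -0.4, 17.4]
finger_gap: 0.035
grip_force: 32.8
```

```bash
python3 -m handwheel '{"deltas":[[-1,0,0,-0.04,0],[0.2,0,0,0,0],[0.6,0,0,0,0],[1,0,0,0,0],[1,0,0,0,0],[1,0,0,-0.5,0],[1,0,0,-1,0],[1,0,0,-1,0],[1,0,0,-1,0],[1,0,0,-0.6,0],[1,0,0,0,0.77],[1,0,0,0,0.76],[1,0,0,0,0]]}'; python3 snap.py w4; python3 - <<'E'
from h import *
from workcell import status
c=dict(np.load('w4.npz')); P=cloud(c)
for z,w in((.023,(.57,.07)),(.068,(.48,-.07)),(.048,(.48,-.07))):
    m=(abs(P[...,2]-z)<.005)&(np.hypot(P[...,0]-w[0],P[...,1]-w[1])<.1)
    n_,l,st,ce=cv2.connectedComponentsWithStats(m.astype(np.uint8))
    for i in range(1,n_):
        if st[i,4]>100: v,u=np.nonzero(l==i); print(z,st[i,4],P[l==i][:,2].mean().round(4),rect(cast(c,np.c_[u,v],z)))
E
```

```text
clock: 8.98
tcp_pos: [0.5651, 0.0726, 0.2435]
orientation: [-0.0, -0.001, 1.0, 0.0]
wrist_force: [-0.1, 0.5, -0.5]
finger_gap: 0.0854
grip_force: 0.0
0.023 2002 0.0226 [564.7, 73.4, 44.7, 35.3, 15.3]
0.068 6805 0.0665 [486.8, -66.0, 75.9, 42.6, -1.2]
0.048 4554 0.0473 [487.2, -62.0, 110.2, 45.7, -4.0]
```

View pics/w4.png

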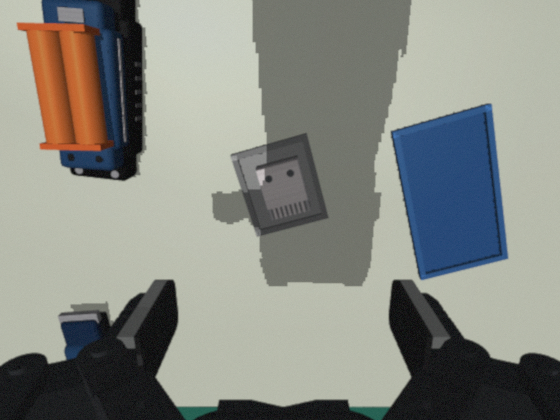

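The blade head lies flat in the grey nest at (283,187). Next is the battery at (487,-66).

```bash
python3 -m handwheel '{"deltas":[[1,0.48,-0.87,0,0],[1,0.49,-0.87,0,0],[1,0.49,-0.87,0,0],[1,0.49,-0.86,0,0],[1,0,0,1,0.1],[1,0,0,1,0],[1,0,0,0.6,0],[1,0,0,0.36,0],[1,0,0,0,0],[-1,0,0,0,0],[-1,0,0,0,0],[-1,0,0,0,0],[-1,0,0,0,0],[-1,0,0,0,0],[-1,0,0,0,0],[-1,0,0,0,0]]}' 30; python3 -m handwheel '{"deltas":[[-1,0,0,-0.4,0],[-1,0,0,-0.6,0],[-1,0,0,-1,0],[-1,0,0,0,0]]}'
```

```text
clock: 11.02
tcp_pos: [0.4879, -0.0664, 0.1261]
orientation: [0.001, 0.009, 1.0, -0.0]
wrist_force: [-0.3, -0.3, 5.5]
finger_gap: 0.0392
grip_force: 31.2
clock: 11.52
tcp_pos: [0.489, -0.0667, 0.208]
orientation: [0.003, 0.009, 1.0, -0.001]
wrist_force: [1.0, -0.6, -0.4]
finger_gap: 0.0396
grip_force: 30.5
```

```bash
python3 -m handwheel '{"deltas":[[-1,0.14,-0.8,0,0.58],[-1,0,-0.8,0,0],[-1,0,-0.8,0,0],[-1,0,-0.8,0,0],[-1,0,-0.8,0,0],[-1,0,0,1,0],[-1,0,0,1,0],[-1,0,0,0.7,0],[-1,0,0,0.36,0],[-1,0,0,0,0]]}'; python3 - <<'E'
from h import *
from workcell import status
s=status.get_state();T=rot(s["orientation"]);print(np.round(s["tcp_pos"],4),np.degrees(np.arctan2(-T[0,1],T[1,1])),s["wrist_force"],(T.T@(np.array([.4835,-.2298,.0813])-s["tcp_pos"])/.04).round(2))
E
```

```text
clock: 12.78
tcp_pos: [0.4657, -0.2249, 0.0822]
orientation: [-0.0, 0.059, 0.998, 0.0]
wrist_force: [0.0, 0.1, -0.8]
finger_gap: 0.0391
grip_force: 32.9
[ 0.4657 -0.2249  0.0822] -6.776367208530306 [ 0.03064007  0.11399183 -0.79935485] [-0.46 -0.07  0.02]
```

I forgot that the roll tilted the later shifts, so the part is about 18 mm short in x and may have met the rim. I'll lift, correct and look.

```bash
python3 -m handwheel '{"deltas":[[-1,0,0,-0.5,0],[-1,0,0,-0.5,0],[-1,-0.46,-0.07,0,0],[-1,0,0,0,0]]}'; python3 snap.py s2 side; python3 snap.py w5; python3 - <<'E'
from h import *
c=dict(np.load('s2.npz')); a=cv2.resize(c["frame"][200:340,200:360,::-1],None,fx=4,fy=4); cv2.imwrite('pics/s2c.png',a)
P=cloud(c);m=masks(c)["orange"]&(P[...,2]>.02); q=P[m]; print(len(q),q[:,2].min(),q[:,2].max())
c=dict(np.load('w5.npz'));P=cloud(c);m=masks(c)["orange"]
for b in blobs(c,m,.007,200): print(b)
m&=P[...,2]>.03; q=P[m];print(len(q),np.percentile(q,[2,50,98],axis=0) if len(q) else 0)
E
```

```text
clock: 13.28
tcp_pos: [0.485, -0.2307, 0.1232]
orientation: [0.001, 0.059, 0.998, -0.001]
wrist_force: [-0.9, 0.3, -0.7]
finger_gap: 0.0389
grip_force: 32.9
557 0.045163367886878025 0.6151751297073627
([282.0, 247.0], 26405, [500.6, -233.5, 144.0, 69.8, -6.8])
17367 [[ 0.44225076 -0.24954251  0.05251798]
 [ 0.47340669 -0.22949687  0.06485272]
 [ 0.51776684 -0.208725    0.06924376]]
```

View pics/s2c.png

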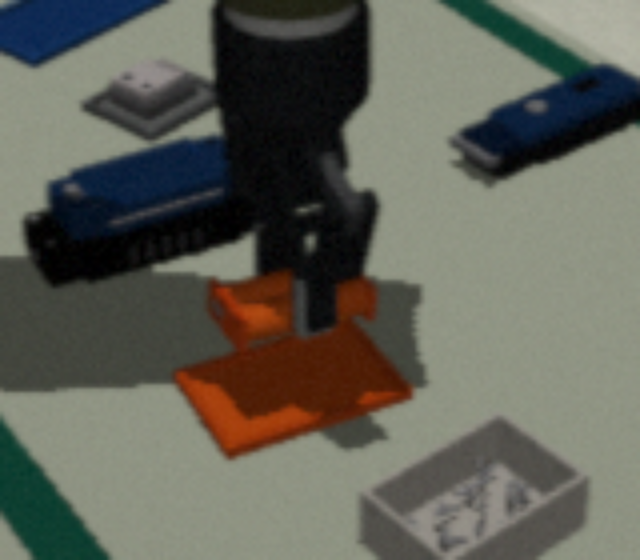

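The battery looks held level above the orange nest, and the nest hasn't moved. Next I'll check its tilt numerically.

```bash
python3 - <<'E'
from h import *
c=dict(np.load('w5.npz'));P=cloud(c);m=masks(c)["orange"]&(P[...,2]>.03);q=P[m]
a=np.radians(-6.8);u=np.array([np.cos(a),np.sin(a)]);d=(q[:,:2]-[.485,-.2307])@u
for k in np.arange(-.05,.05,.005):
    s=(d>=k)&(d<k+.005)
    if s.sum()>20: print(round(k,3),s.sum(),np.percentile(q[s,2],[5,50,95]).round(4))
E
```

```text
-0.045 2008 [0.0499 0.0617 0.0691]
-0.04 1212 [0.0671 0.0686 0.0697]
-0.035 1223 [0.0623 0.067  0.0686]
-0.03 1186 [0.0615 0.0666 0.0683]
-0.025 1151 [0.0611 0.0664 0.068 ]
-0.02 1105 [0.0609 0.0659 0.0677]
-0.015 1099 [0.0597 0.0656 0.0673]
-0.01 1024 [0.0602 0.0654 0.0671]
-0.005 978 [0.0597 0.0649 0.0667]
-0.0 956 [0.0593 0.0648 0.0664]
0.005 926 [0.0593 0.0644 0.066 ]
0.01 861 [0.0591 0.0642 0.0658]
0.015 840 [0.0593 0.0639 0.0654]
0.02 783 [0.059  0.0635 0.0651]
0.025 783 [0.0581 0.0632 0.0648]
0.03 1126 [0.0592 0.0639 0.065 ]
```

```bash
python3 -m handwheel '{"deltas":[[-1,-0.04,0,0.5,0],[-1,0,0,0.4,0],[-1,0,0,0.1,0],[-1,0,0,0.04,0],[-1,0,0,0,0]]}' 20;  python3 -m handwheel '{"deltas":[[-1,0,0,0.03,0],[-1,0,0,0,0]]}'; python3 -m handwheel '{"deltas":[[-1,0,0,0.02,0],[-1,0,0,0,0]]}'
```

```text
clock: 14.0
tcp_pos: [0.4848, -0.23, 0.0814]
orientation: [-0.001, 0.059, 0.998, 0.0]
wrist_force: [-0.2, 1.5, -0.1]
finger_gap: 0.039
grip_force: 33.0
clock: 14.25
tcp_pos: [0.4852, -0.2303, 0.0808]
orientation: [-0.0, 0.059, 0.998, -0.0]
wrist_force: [-4.4, 1.6, 8.0]
finger_gap: 0.0395
grip_force: 33.9
clock: 14.5
tcp_pos: [0.4851, -0.2303, 0.0803]
orientation: [-0.0, 0.059, 0.998, -0.0]
wrist_force: [-4.8, 2.1, 11.2]
finger_gap: 0.039
grip_force: 34.3
```

```bash
python3 -m handwheel '{"deltas":[[-1,0,0,0.02,0],[-1,0,0,0,0]]}';  python3 -m handwheel '{"deltas":[[-1,0,0,0.02,0],[-1,0,0,0,0]]}'
```

```text
clock: 14.75
tcp_pos: [0.4849, -0.2303, 0.0795]
orientation: [-0.0, 0.059, 0.998, -0.0]
wrist_force: [-7.4, 1.7, 12.2]
finger_gap: 0.0394
grip_force: 34.6
clock: 15.0
tcp_pos: [0.4847, -0.2302, 0.0788]
orientation: [-0.0, 0.059, 0.998, -0.0]
wrist_force: [-7.1, 1.8, 12.4]
finger_gap: 0.0391
grip_force: 34.9
```

```bash
python3 -m handwheel '{"deltas":[[-1,0,0,-0.03,0],[0.2,0,0,0,0],[0.6,0,0,0,0],[1,0,0,0,0],[1,0,0,0,0],[1,0,0,-0.5,0],[1,0,0,-1,0],[1,0,0,-1,0],[1,0,0,-1,0],[1,0,0,-0.7,0],[1,0,0,0,-0.28],[1,0,0,0,0]]}'; python3 snap.py w6; python3 - <<'E'
from h import *
c=dict(np.load('w6.npz')); P=cloud(c)
for z,w in((.023,(.48,-.23)),(.048,(.48,-.07)),(.026,(.48,-.07))):
    m=(abs(P[...,2]-z)<.005)&(np.hypot(P[...,0]-w[0],P[...,1]-w[1])<.1)
    n_,l,st,ce=cv2.connectedComponentsWithStats(m.astype(np.uint8))
    for i in range(1,n_):
        if st[i,4]>100: v,u=np.nonzero(l==i); q=P[l==i]; print(z,st[i,4],rect(cast(c,np.c_[u,v],z)),np.linalg.lstsq(np.c_[q[:,:2]-q[:,:2].mean(0),np.ones(len(q))],q[:,2],rcond=None)[0].round(4))
E
```

```text
clock: 16.5
tcp_pos: [0.4855, -0.2303, 0.247]
orientation: [0.0, 0.035, 0.999, -0.0]
wrist_force: [0.9, -0.3, 0.3]
finger_gap: 0.0853
grip_force: 0.0
0.023 3715 [483.0, -229.9, 77.0, 39.5, -7.1] [-0.0007 -0.0013  0.0216]
0.048 9065 [485.5, -69.3, 109.9, 51.1, -4.0] [0.0028 0.0196 0.0477]
0.026 3072 [484.3, -71.8, 138.1, 51.5, -6.8] [0.004  0.0261 0.0253]
```

View pics/w6.png

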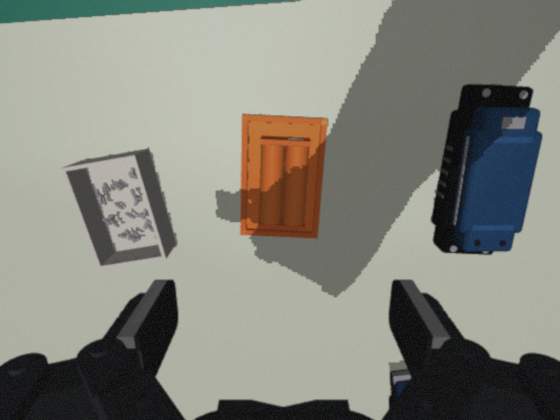

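Battery is flat and centred in the orange nest (283,180). Next, the blue cover.

```bash
python3 -m handwheel '{"deltas":[[1,0.26,0.81,0,0],[1,0,0.81,0,0],[1,0,0.81,0,0],[1,0,0.82,0,0],[1,0,0.82,0,0],[1,0,0,1,0],[1,0,0,1,0],[1,0,0,1,0],[1,0,0,0.6,0],[1,0,0,0,0]]}'; python3 -m handwheel '{"deltas":[[-1,0,0,0,0],[-1,0,0,0,0],[-1,0,0,0,0],[-1,0,0,0,0],[-1,0,0,0,0],[-1,0,0,0,0]]}' 40; python3 -m handwheel '{"deltas":[[-1,0,0,-0.4,0],[-1,0,0,-0.6,0],[-1,0,0,-1,0],[-1,0,0,-0.5,0],[-1,0,0,0,0]]}'
```

```text
clock: 17.8
tcp_pos: [0.4844, -0.0665, 0.1004]
orientation: [-0.003, 0.035, 0.999, 0.001]
wrist_force: [0.5, 0.8, 0.1]
finger_gap: 0.0851
grip_force: 0.0
clock: 18.55
tcp_pos: [0.4874, -0.0675, 0.1041]
orientation: [0.001, 0.035, 0.999, -0.0]
wrist_force: [-0.2, 0.5, 6.9]
finger_gap: 0.0492
grip_force: 42.3
clock: 19.18
tcp_pos: [0.4875, -0.0675, 0.2045]
orientation: [0.002, 0.035, 0.999, -0.001]
wrist_force: [0.5, -0.6, -1.1]
finger_gap: 0.049
grip_force: 41.8
```

```bash
python3 - <<'E'
from h import *
from workcell import status
s=status.get_state();T=rot(s["orientation"]);print(np.round(s["tcp_pos"],4),np.degrees(np.arctan2(-T[0,1],T[1,1])),(T.T@(np.array([.5776,.2211,.083])-s["tcp_pos"])/.04).round(2))
E
python3 snap.py w7; python3 -c "
from h import *
c=dict(np.load('w7.npz'));P=cloud(c);m=(P[...,2]>.10)&(P[...,2]<.16)&masks(c)['blue'];q=P[m];print(len(q),np.percentile(q,[2,50,98],axis=0).round(4))
a=np.radians(-4);u=np.array([np.cos(a),np.sin(a)]);d=(q[:,:2]-[.4863,-.067])@u
for k in np.arange(-.07,.07,.01):
    s=(d>=k)&(d<k+.01)
    if s.sum()>20: print(round(k,3),s.sum(),np.percentile(q[s,2],[5,50,95]).round(4))
m=(abs(P[...,2]-.026)<.005)&(np.hypot(P[...,0]-.48,P[...,1]+.07)<.1);v,u=np.nonzero(m);print(rect(cast(c,np.c_[u,v],.026)))
"
```

```text
[ 0.4875 -0.0675  0.2045] -3.988366164496477 [-1.73  7.36  3.04]
27294 [[ 0.4318 -0.0902  0.1421]
 [ 0.4762 -0.0672  0.1481]
 [ 0.5324 -0.0443  0.1493]]
-0.06 2286 [0.1343 0.1466 0.1486]
-0.05 1801 [0.1466 0.148  0.149 ]
-0.04 3436 [0.146  0.148  0.1491]
-0.03 3168 [0.1471 0.1481 0.1491]
-0.02 2969 [0.1471 0.1481 0.1491]
-0.01 2801 [0.147  0.1482 0.1491]
0.0 2625 [0.1471 0.1482 0.1491]
0.01 2422 [0.1472 0.1482 0.1491]
0.02 2235 [0.1472 0.1483 0.1491]
0.03 2013 [0.1473 0.1483 0.1491]
0.04 1417 [0.1472 0.1482 0.1491]
0.05 121 [0.1473 0.1482 0.1489]
[433.3, -61.2, 54.8, 35.7, 85.3]
```

```bash
python3 -m handwheel '{"deltas":[[-1,-0.2,0.82,0,0],[-1,-0.2,0.82,0,0],[-1,-0.2,0.82,0,0],[-1,-0.2,0.82,0,0],[-1,-0.2,0.82,0,0],[-1,-0.2,0.82,0,0],[-1,-0.2,0.82,0,0],[-1,-0.2,0.82,0,0],[-1,-0.13,0.8,0,0],[-1,0,0,0,-0.7],[-1,0,0,0,-0.7],[-1,0,0,0,-0.64],[-1,0,0,1,0],[-1,0,0,1,0],[-1,0,0,0,0]]}'
python3 - <<'E'
from h import *
from workcell import status
s=status.get_state();T=rot(s["orientation"]);a=np.radians(16.4);print(np.round(s["tcp_pos"],4),np.degrees(np.arctan2(-T[0,1],T[1,1])),(T.T@(np.array([.5776+.002*np.cos(a),.2211+.002*np.sin(a),.0811])-s["tcp_pos"])/.04).round(2))
E
```

```text
clock: 21.1
tcp_pos: [0.5723, 0.2208, 0.1177]
orientation: [-0.005, -0.143, 0.99, -0.0]
wrist_force: [-0.7, -0.1, -0.7]
finger_gap: 0.0488
grip_force: 41.8
[0.5723 0.2208 0.1177] 16.40955186472828 [-0.19 -0.03  0.91]
```

```bash
python3 -m handwheel '{"deltas":[[-1,0,0,0,0],[-1,0,0,0,0]]}'
python3 - <<'E'
from h import *
from workcell import status
s=status.get_state();T=rot(s["orientation"]);a=np.radians(16.4);print(np.round(s["tcp_pos"],4),np.degrees(np.arctan2(-T[0,1],T[1,1])),(T.T@(np.array([.5776+.002*np.cos(a),.2211+.002*np.sin(a),.0811])-s["tcp_pos"])/.04).round(2))
E
```

```text
clock: 21.35
tcp_pos: [0.5771, 0.222, 0.1245]
orientation: [0.002, -0.143, 0.99, 0.0]
wrist_force: [0.4, -0.5, -0.8]
finger_gap: 0.049
grip_force: 41.9
[0.5771 0.222  0.1245] 16.411773454008163 [-0.05 -0.02  1.09]
```

```bash
python3 -m handwheel '{"deltas":[[-1,-0.05,-0.02,0.4,0],[-1,0,0,0.3,0],[-1,0,0,0.2,0],[-1,0,0,0.1,0],[-1,0,0,0.05,0],[-1,0,0,0,0],[-1,0,0,0,0]]}'; python3 -m handwheel '{"deltas":[[-1,0,0,0.04,0],[-1,0,0,0,0],[-1,0,0,0,0]]}'; python3 -m handwheel '{"deltas":[[-1,0,0,0.02,0],[-1,0,0,0,0],[-1,0,0,0,0]]}'
```

```text
clock: 22.22
tcp_pos: [0.5781, 0.2215, 0.0812]
orientation: [0.0, -0.143, 0.99, 0.0]
wrist_force: [-2.4, -0.3, 3.8]
finger_gap: 0.0488
grip_force: 42.4
clock: 22.6
tcp_pos: [0.578, 0.2215, 0.0812]
orientation: [0.001, -0.143, 0.99, -0.0]
wrist_force: [-5.7, -1.2, 14.5]
finger_gap: 0.0488
grip_force: 43.5
clock: 22.98
tcp_pos: [0.578, 0.2215, 0.0811]
orientation: [0.001, -0.143, 0.99, -0.0]
wrist_force: [-7.5, -2.6, 18.7]
finger_gap: 0.0493
grip_force: 44.1
```

```bash
python3 -m handwheel '{"deltas":[[-1,0,0,-0.06,0],[0.2,0,0,0,0],[0.6,0,0,0,0],[1,0,0,0,0],[1,0,0,0,0],[1,0,0,-0.5,0],[1,0,0,-1,0],[1,0,0,-1,0],[1,0,0,-1,0],[1,0,0,-0.7,0],[1,0,0,0,0.8],[1,0,0,0,0.8],[1,0,0,0,0.74],[1,0,0,0,0],[1,0,0,0,0]]}'; python3 snap.py w8
python3 -m handwheel '{"deltas":[[1,0.3,-0.9,0,0],[1,0.3,-0.9,0,0],[1,0.3,-0.9,0,0],[1,0.3,-0.9,0,0],[1,0.3,-0.9,0,0],[1,0.3,-0.9,0,0],[1,0.3,-0.9,0,0],[1,0.3,-0.9,0,0],[1,0,0,0,0],[1,0,0,0,0]]}'; python3 snap.py w9;  python3 - <<'E'
from h import *
from workcell import status
for f,z,w in(('w8',.025,(.578,.221)),('w9',.026,(.48,-.07))):
    c=dict(np.load(f+'.npz')); P=cloud(c)
    m=(abs(P[...,2]-z)<.004)&(np.hypot(P[...,0]-w[0],P[...,1]-w[1])<.1)
    n_,l,st,ce=cv2.connectedComponentsWithStats(m.astype(np.uint8))
    for i in range(1,n_):
        if st[i,4]>100: v,u=np.nonzero(l==i); q=P[l==i]; print(f,st[i,4],rect(cast(c,np.c_[u,v],z)),np.linalg.lstsq(np.c_[q[:,:2]-q[:,:2].mean(0),np.ones(len(q))],q[:,2],rcond=None)[0].round(4))
s=status.get_state();T=rot(s["orientation"]);print(np.round(s["tcp_pos"],4),np.degrees(np.arctan2(-T[0,1],T[1,1])))
for i,f in enumerate(("w8","w9")): pass
cv2.imwrite("pics/w89.png",np.vstack([cv2.resize(cv2.imread(f"pics/w{i}.png"),(400,300)) for i in(8,9)]))
E
```

```text
clock: 24.85
tcp_pos: [0.578, 0.2214, 0.2486]
orientation: [-0.0, 0.06, 0.998, 0.0]
wrist_force: [-0.2, 0.1, -0.1]
finger_gap: 0.0857
grip_force: 0.0
clock: 26.15
tcp_pos: [0.4479, -0.0527, 0.2489]
orientation: [0.0, 0.061, 0.998, 0.0]
wrist_force: [0.2, 0.1, -0.1]
finger_gap: 0.0851
grip_force: 0.0
w8 7311 [577.1, 222.2, 110.5, 49.3, 16.4] [ 0.0025 -0.0035  0.0247]
w9 9262 [484.3, -66.6, 138.1, 55.2, -6.6] [ 0.0013 -0.0015  0.0257]
[ 0.4481 -0.0523  0.2488] -6.938597149842463
```

View pics/w89.png

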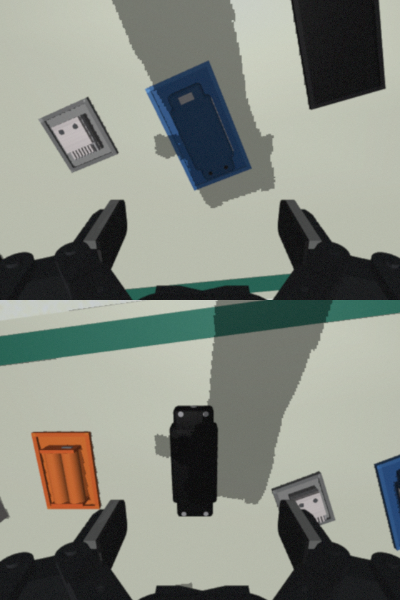

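The blue cover is flat in its nest (200,125 upper panel), and the shell is alone at (194,160) in the lower panel.

```bash
python3 -m handwheel '{"deltas":[[1,-0.95,-0.24,0,0],[1,0,0,1,0],[1,0,0,1,0],[1,0,0,1,0],[1,0,0,0.7,0],[1,0,0,0.4,0],[1,0,0,0.14,0],[1,0,0,0,0],[1,0,0,0,0]]}'; python3 -m handwheel '{"deltas":[[-1,0,0,0,0],[-1,0,0,0,0],[-1,0,0,0,0],[-1,0,0,0,0],[-1,0,0,0,0],[-1,0,0,0,0]]}' 60; python3 -m handwheel '{"deltas":[[-1,0,0,-0.4,0],[-1,0,0,-0.6,0],[-1,0,0,-1,0],[-1,0,0,-0.5,0],[-1,0,0,0,0],[-1,0,0,0,0]]}'; python3 snap.py w10; python3 - <<'E'
from h import *
from workcell import status
s=status.get_state();T=rot(s["orientation"]);t=np.array(s["tcp_pos"]);print(t.round(4),np.degrees(np.arctan2(-T[0,1],T[1,1])),(T.T@(np.array([.4773,.3806,.082])-t)/.04).round(2))
c=dict(np.load('w10.npz'));P=cloud(c);m=(P[...,2]>.10)&(P[...,2]<.14)&(c["frame"].max(2)<70);q=(P[m]-t)@T
for k in np.arange(-.09,.09,.01):
    w=(q[:,0]>=k)&(q[:,0]<k+.01)&(abs(q[:,1])<.027)
    if w.sum()>20: print(round(k,3),w.sum(),np.percentile(P[m][w,2],[5,50,95]).round(4))
print(np.percentile(q[abs(q[:,1])<.027],[1,99],axis=0).round(4))
E
```

```text
clock: 27.32
tcp_pos: [0.485, -0.0667, 0.0799]
orientation: [0.001, 0.061, 0.998, -0.0]
wrist_force: [-0.9, 0.4, 0.3]
finger_gap: 0.0855
grip_force: 0.0
clock: 28.08
tcp_pos: [0.4848, -0.067, 0.08]
orientation: [0.001, 0.061, 0.998, -0.0]
wrist_force: [-0.7, 0.2, 5.1]
finger_gap: 0.0545
grip_force: 63.9
clock: 28.82
tcp_pos: [0.4837, -0.0667, 0.1782]
orientation: [-0.001, 0.061, 0.998, 0.0]
wrist_force: [0.3, 0.0, -0.6]
finger_gap: 0.0544
grip_force: 63.5
[ 0.4834 -0.0666  0.1778] -6.993801237020115 [ 1.51 11.08  2.4 ]
-0.05 1522 [0.123  0.1239 0.1248]
-0.04 2444 [0.123  0.124  0.1248]
-0.03 2604 [0.123  0.124  0.1249]
-0.02 2747 [0.123  0.124  0.1249]
-0.01 2960 [0.123  0.124  0.1249]
-0.0 3150 [0.1231 0.1241 0.125 ]
0.01 3381 [0.1231 0.1241 0.125 ]
0.02 3621 [0.1231 0.1241 0.1251]
0.03 3897 [0.1231 0.1241 0.1251]
0.04 4157 [0.1224 0.1241 0.1251]
0.05 3685 [0.1229 0.1241 0.1252]
0.06 3364 [0.1134 0.1235 0.125 ]
[[-0.045  -0.0262  0.0525]
 [ 0.0684  0.0261  0.0597]]
```

```bash
python3 -m handwheel '{"deltas":[[-1,0.11,0.5,0,0],[-1,0.11,0.8,0,0],[-1,0.11,0.8,0,0],[-1,0.11,0.8,0,0],[-1,0.11,0.8,0,0],[-1,0.11,0.8,0,0],[-1,0.11,0.8,0,0],[-1,0.11,0.8,0,0],[-1,0.11,0.8,0,0],[-1,0.11,0.8,0,0],[-1,0.11,0.8,0,0],[-1,0.1,0.8,0,0],[-1,0.1,0.8,0,0],[-1,0.1,0.5,0,0],[-1,0,0.48,0,0],[-1,0,0,0,-0.56],[-1,0,0,0,-0.56],[-1,0,0,0,-0.56],[-1,0,0,0,0],[-1,0,0,0,0]]}'; python3 -m handwheel '{"deltas":[[-1,0,0,0.6,0],[-1,0,0,0.6,0],[-1,0,0,0,0],[-1,0,0,0,0],[-1,0,0,0,0]]}'
python3 - <<'E'
from h import *
from workcell import status
s=status.get_state();T=rot(s["orientation"]);t=np.array(s["tcp_pos"]);print(t.round(4),np.degrees(np.arctan2(-T[0,1],T[1,1])),(T.T@(np.array([.4773,.3806,.083])-t)/.04).round(2))
E
```

```text
clock: 31.38
tcp_pos: [0.4781, 0.3801, 0.1786]
orientation: [-0.0, -0.085, 0.996, -0.0]
wrist_force: [-0.3, -0.6, -1.1]
finger_gap: 0.0544
grip_force: 63.6
clock: 32.0
tcp_pos: [0.479, 0.3809, 0.1324]
orientation: [0.001, -0.085, 0.996, 0.001]
wrist_force: [-0.8, 0.6, -0.8]
finger_gap: 0.0546
grip_force: 63.6
[0.479  0.3809 0.1324] 9.798588433198136 [ 0.04 -0.    1.24]
```

```bash
python3 -m handwheel '{"deltas":[[-1,0.03,0,0.5,0],[-1,0,0,0.3,0],[-1,0,0,0.2,0],[-1,0,0,0.12,0],[-1,0,0,0.06,0],[-1,0,0,0,0],[-1,0,0,0,0]]}'; python3 -m handwheel '{"deltas":[[-1,0,0,0.04,0],[-1,0,0,0,0],[-1,0,0,0,0]]}'; python3 -m handwheel '{"deltas":[[-1,0,0,0.02,0],[-1,0,0,0,0],[-1,0,0,0,0]]}'
```

```text
clock: 32.88
tcp_pos: [0.4773, 0.3803, 0.0843]
orientation: [0.0, -0.086, 0.996, 0.0]
wrist_force: [0.3, 0.2, -0.7]
finger_gap: 0.0546
grip_force: 63.6
clock: 33.25
tcp_pos: [0.4774, 0.3804, 0.0831]
orientation: [0.001, -0.086, 0.996, 0.0]
wrist_force: [-0.7, -0.6, 6.4]
finger_gap: 0.0545
grip_force: 64.4
clock: 33.62
tcp_pos: [0.4773, 0.3804, 0.083]
orientation: [0.001, -0.086, 0.996, 0.0]
wrist_force: [-2.5, -0.9, 11.2]
finger_gap: 0.0547
grip_force: 65.1
```

Contact is at the expected height, so I'll release, retreat and check.

```bash
python3 -m handwheel '{"deltas":[[-1,0,0,-0.04,0],[0.2,0,0,0,0],[0.6,0,0,0,0],[1,0,0,0,0],[1,0,0,0,0],[1,0,0,-0.5,0],[1,0,0,-1,0],[1,0,0,-1,0],[1,0,0,-1,0],[1,0,0,-0.7,0],[1,0,0,-0.5,0],[1,0,0,0,0],[1,0,0,0,0]]}'; python3 snap.py w11; python3 snap.py s3 side; python3 - <<'E'
from h import *
c=dict(np.load('w11.npz')); P=cloud(c)
m=(abs(P[...,2]-.029)<.004)&(np.hypot(P[...,0]-.477,P[...,1]-.38)<.1);v,u=np.nonzero(m);q=P[m];print(rect(cast(c,np.c_[u,v],.029)),np.linalg.lstsq(np.c_[q[:,:2]-q[:,:2].mean(0),np.ones(len(q))],q[:,2],rcond=None)[0].round(4))
for f in("side0","s3"):
    c=dict(np.load(f+'.npz')); P=cloud(c)
    for b in blobs(c,(P[...,2]>.015)&(P[...,2]<.15),.03,200): print(f,b)
E
```

```text
clock: 35.25
tcp_pos: [0.4767, 0.38, 0.27]
orientation: [-0.001, -0.086, 0.996, -0.0]
wrist_force: [-1.4, 0.4, -0.6]
finger_gap: 0.0854
grip_force: 0.0
[476.8, 380.6, 137.9, 55.2, 10.2] [0.0009 0.0012 0.0287]
side0 ([337.0, 229.0], 545, [742.5, -129.1, 147.7, 49.4, 4.7])
side0 ([236.0, 246.0], 1573, [482.6, -41.8, 159.2, 142.1, 86.2])
side0 ([319.0, 325.0], 853, [490.9, -377.3, 101.5, 71.9, 6.1])
s3 ([164.0, 187.0], 477, [472.2, 351.6, 146.6, 76.7, 8.2])
s3 ([217.0, 198.0], 354, [568.5, 191.9, 115.8, 61.8, 16.2])
s3 ([337.0, 229.0], 539, [741.9, -129.0, 148.4, 49.2, 4.3])
s3 ([274.0, 291.0], 468, [475.5, -247.1, 78.5, 45.6, -5.6])
s3 ([319.0, 325.0], 837, [491.0, -377.4, 101.6, 71.6, 5.7])
```

View pics/s3.png

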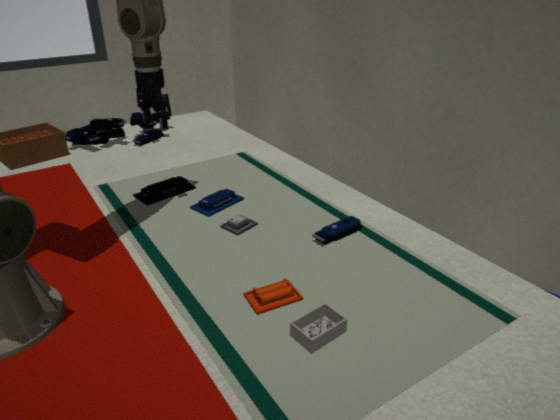

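The side view shows all four parts in their nests: black (165,188), blue (217,199), blade head (239,224) and orange (273,293). The bin and trimmer haven't moved and the gripper is clear.

```bash
python3 -c "from workcell import hand_in; print(hand_in())"
```

```text
the job is handed in; nothing more can be done
None
```

The job is handed in after about 35 s of robot time: all four parts lie flat in their own nests, taken top down and let go, with the bin and finished trimmer unmoved; the battery's first lowering was about 18 mm off and tilted it slightly in the grip, so I lifted, corrected and re-set it, and it then measured flat and centred.

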